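# Swing the tool case lid shut and press its catches home

### The arm

A 6-joint arm with a two-finger parallel gripper is mounted at the origin on the work surface. World frame = base frame: x ahead of the robot, y to its left, z up, the work surface at z = 0. Lengths are in mm, angles in rad, forces in N, time in s.
With the tool pointing down it reaches from about 225 to 725 mm from the base axis. Payload 3.1 kg.
Tool frame: the origin (TCP) lies midway between the tips of the shut fingers; the grasp point (between the pads) lies 19 mm behind it; z points along the fingers, y is the line along which they close (so a half turn about z gives the same grasp; the last joint's range is limited). The gripper opens to 85 mm and grips with 20 to 120 N. Pads are 22 mm wide; open, the fingers measure 114 mm over their backs; the gripper's body (76 mm by 85 mm) begins 54 mm behind the grasp point. The pads swing forward as they close: fully open they stand 13 mm farther back than shut.
Start: joints at [-1.233, 0.048, 0.099, 1.622, 0, 1.443], TCP at [235.782, -469.067, 231.312] pointing down, gripper open.
Joint ranges: [-2.91, 2.91], [-0.99, 1.94], [-1.21, 1.42], [-2.12, 2.29], [-1.49, 1.47], [-3.14, 3.14]. Speed limits (rad/s): [2.79, 2.79, 3.14, 3.14, 3.14, 3.14].

### API

Orientations are given as a unit quaternion [w, x, y, z].
In Python, from bench import robot gives the robot as it stands.
- The arm moves only by the tool carry_out, never from a script. Its arguments are lists of equal length, an entry for each row: "linear": the shift along the world's x, y, z in mm, a list of three; "turn": the turn, a rotation vector about the world's x, y, z in rad, a list of three. In form: {"linear": [[tx, ty, tz], ...], "turn": [[ax, ay, az], ...]}. A call has 1 to 5 rows; each row is the pose to reach, as a shift and turn from the pose commanded when the call began; what a row does not reach only later rows make up. A row lasts 1/12 s, in which the tool goes at most 41.7 mm and 7.16 degrees, less where a joint would pass 70% of its speed; a pose out of reach is approached as far as the arm can. A call with a gripper value outside its range is refused whole. "jaw" is the gripper command: -1 is shut, 1 is fully open, values between are in proportion, set as the call begins (left out, the last holds). The fingers move at their own pace and stop on an object; the grip force is fixed at half the most. Time passes only in rows, so rows that repeat a pose let the fingers close. It gives the time, the measured TCP pose, the force, the opening and the grip force at its end, in the units of the state.
- robot.read_state(): the state, without advancing time (a new reading comes with each control period).
- robot.get_image(name): name is "scene" or "top"; returns a dict with "frame" (400x640x3 uint8, blue, green, red), "vertical_fov" (degrees; the focal length in pixels is half the picture's height over the tangent of half this angle, whatever the lens; pixels are square), "cx", "cy" (the principal point, pixels), "k1" (the pictures are not rectified: a ray, as slopes to the right and down, at radius r is drawn at 1 + k1 r^2 times it, then the intrinsics apply), "R" (3x3) and "t" (3): a world point X has camera coordinates R X + t. Camera axes: x right, y down, z forward; pixel columns grow to the right and rows downward; lengths in mm; the calibration is good to about 2 mm. A picture is of the moment at which its call begins. There is no depth.
- robot.close_job(): hands the job in; it is judged then, once.
The state is a dict: "time": time; "joint_pos": joint angles; "dq": joint speeds; "tau": joint torques, N m; "tcp_pos": TCP position; "tcp_rot": TCP orientation; "contact_force": force on the tool from outside, world axes, zero at the start; "moment": the same for the moment, N m; "grip_width": finger opening in mm; "gripper_force": force on a finger pad.
Only numpy, scipy, OpenCV 4.12 (cv2) and the standard library are available. Lean on these libraries where they do the work, as an engineer would, in place of code of your own. Each camera call takes 0.05 s, during which the arm holds its last target. There are 200 camera calls.

### The job

Shut the red tool case: gently push its open lid past upright, then let go so that it swings shut by its own weight, without carrying it down. With the lid shut, press the two yellow catches home one after the other, each with a firm steady push against its stop that is held a moment but not forced, then take the hand away. Leave the things standing around the case where they are.

Things in the scene. Friction and masses are not known exactly. Their poses are not given: they have to be found in the camera images.
- toolbox: red sheet-steel tool case fixed to the bench, open-topped, 170 (its x) x 240 (its y) x 110 mm high, walls 5 mm. Origin: centre of its underside, on the bench. -x side: front, the catches' side; +x side: carries the lid's hinge, which runs along y. The open lid leans out beyond the +x side
- lid (a joint): hinge angle of the lid, rad: 0 shut, 1.57 upright, 2.1 as far back as it goes; starts at 1.66 to 1.84. The lid is a flat red plate 170 x 240 x 12 mm, 0.4 to 0.6 kg. Its hinge drags (0.19 N m, damped): it stays put within 0.29 rad of upright, and only 0.4 to 0.62 rad past upright does it begin to fall shut by itself, in about a second
- lid_hinge (a point): point on the lid's hinge line, middle of its length, 111 mm above the bench. Lid axes: x from the free edge to the hinge, y along the hinge, z out of the lid's outer face (up when shut)
- lid_edge (a point): middle of the lid's free edge, at its outer face, where to push: 170 mm from the hinge line, 12 mm out (z) from it. While the lid leans open it is the outermost, highest part; with the lid upright it is about 281 mm up. Moving the lid takes under 5 N here; over 15 N on the open lid is rough. Axes as lid_hinge
- catch_a: yellow push catch at the toolbox's -y end: round cap 28 mm across on the lid's outer face, 145 mm from the hinge line. Origin: centre of its top; z out of the lid. Fully out it stands 25 mm out from the hinge line, at its hard stop 15 mm; starts 0 to 3 mm in. Drags with 5 to 6 N, stays where left; 11 N/mm or so at the stop. Home: within 1.5 mm of the stop, set by a push of 10 to 18 N there
- catch_b: the same push catch at the toolbox's +y end; origin and sizes as catch_a. The two stand 150 mm apart. More than 20 N on either, or on the lid or case, would do damage
- screw_jar: amber glass jar with a black cap, 64 mm across, 85 mm high, loose on the bench; origin at the centre of its underside. Leave alone
- oil_can: steel can with a blue band, 60 mm across, 110 mm high, loose; origin at the centre of its underside. Leave alone
- tape_measure: yellow tape measure, 65 x 35 x 60 mm high, loose; origin at the centre of its underside. Leave alone
- clamp_block: pale wooden block, 90 x 45 x 30 mm high, loose; origin at the centre of its underside. Leave alone

How it is judged:
By the outcome, as a careful person would: the job done as asked, in the order asked, and still so for the second after the job is handed in, with the robot touching nothing.
It also fails if it takes over 72 s, if anything falls off the work surface, if the arm or the gripper's body presses on something with over 40 N, if the wrist force passes 120 N, or if a joint passes its speed limit or range.

## Working session

There is one attempt and no reset: what is moved stays moved. The work goes in short steps, Python scripts to look and compute and a tool call to move; the robot and the scene stay as the last step left them, time stands still between calls to the robot, and variables do not carry over. Pictures are saved under pics/ and viewed, at most 10 in all, crops included, and the job is handed in when it is done.

Besides the shell and the picture viewer there is one more tool, called by a JSON object that holds its "api" and its "payload". carry_out: Moves the arm, as the interface text tells. Its arguments: {"type":"object","properties":{"linear":{"type":"array"},"turn":{"type":"array"},"jaw":{"type":"number"}},"required":["linear","turn"]}

```bash
mkdir -p pics
cat > h.py <<'E'
import numpy as np, cv2
from bench import robot
def snap(n,f):
    i=robot.get_image(n); cv2.imwrite('pics/'+f,i['frame']); return i
def K(i):
    f=200/np.tan(np.radians(i['vertical_fov'])/2)
    return np.array([[f,0,i['cx']],[0,f,i['cy']],[0,0,1.]]),np.array([i['k1'],0,0,0.])
def proj(i,X):
    k,d=K(i); return cv2.projectPoints(np.atleast_2d(np.float64(X)),cv2.Rodrigues(np.array(i['R'],float))[0],np.array(i['t'],float),k,d)[0][:,0]
def onz(i,px,z):
    k,d=K(i); R=np.array(i['R'],float);t=np.array(i['t'],float)
    p=cv2.undistortPoints(np.float64(px).reshape(-1,1,2),k,d)[:,0]
    r=np.c_[p,np.ones(len(p))]@R; c=-R.T@t
    return c+r*((np.broadcast_to(z,len(p))-c[2])/r[:,2])[:,None]
E
python3 - <<'E'
from h import *
import pickle
a=snap('scene','s1.png');b=snap('top','t1.png')
pickle.dump((a,b),open('i1.pkl','wb'))
for i in(a,b):print(i['vertical_fov'],i['k1'],-np.array(i['R']).T@np.array(i['t']))
print(robot.read_state())
E
```

```text
54.25357291785618 -0.0634536240009355 [1191.95291921 -177.32316171 1083.83164627]
42.11619899913481 -0.12551270919865565 [ 479.65821927   10.39684197 1530.68727245]
{'time': 0.1, 'joint_pos': array([-1.23280517e+00,  4.86607713e-02,  9.77008613e-02,  1.62197829e+00,
       -2.93307084e-05,  1.44297562e+00]), 'dq': array([ 6.09825261e-04, -1.31610925e-03,  3.11125129e-03,  6.23985294e-05,
        4.46773616e-04,  8.74557930e-04]), 'tau': array([ 1.68815895e-03, -3.39851224e+01,  3.20935965e+01,  1.58148125e-02,
       -2.12315408e-04, -6.06298840e-06]), 'tcp_pos': array([ 235.58536158, -468.5443345 ,  230.21558162]), 'tcp_rot': array([-1.06349006e-03,  9.72999236e-01,  2.30805847e-01, -1.26916988e-04]), 'contact_force': array([-0.21611407,  1.01218078, -0.22895825]), 'moment': array([-0.02866225, -0.02886239, -0.05499756]), 'gripper_force': 0.0, 'grip_width': 85.47963288728066}
```

View pics/s1.png

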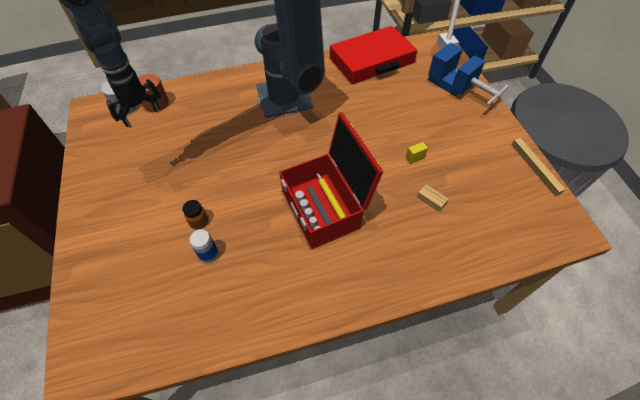

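View pics/t1.png

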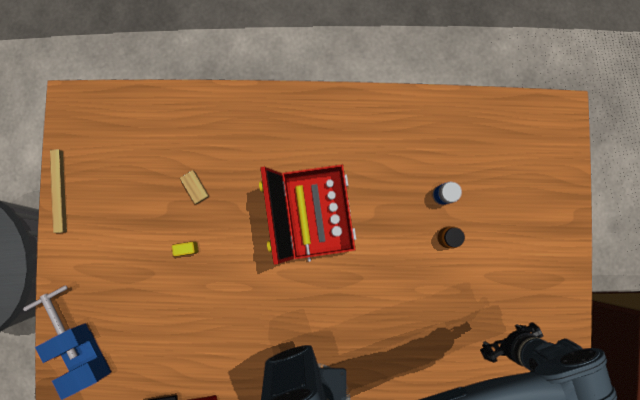

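The scene view shows the open case at about (330,195), with its lid to the right. In the top view the case is at about (320,212), its lid edge at x≈265, and its front at x≈350. The jar and can are at (450,215), and the tape and block at (190,220). I'll zoom in on the case.

Run:
```python
from h import *
t=cv2.imread('pics/t1.png')[150:280,240:370];s=cv2.imread('pics/s1.png')[105:255,270:390]
c=lambda a:cv2.resize(a,None,fx=600/a.shape[0]*.9,fy=600/a.shape[0]*.9,interpolation=cv2.INTER_CUBIC)
A=c(t);B=c(s);A=cv2.resize(A,(400,400));B=cv2.resize(B,(400,500))
o=np.zeros((500,800,3),np.uint8);o[:400,:400]=A;o[:,400:]=B
cv2.imwrite('pics/z1.png',o)
```

```text
(no output)
```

View pics/z1.png

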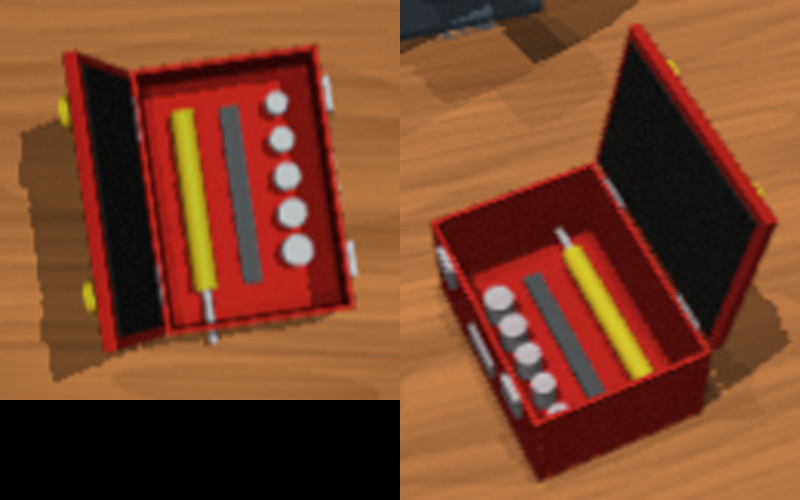

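The crop shows the rim corners, lid edge corners and hinge clearly, so I'll fit the case pose and lid angle to them.

```bash
cat >> h.py <<'E'
def case(p,q):
    c,s=np.cos(p[2]),np.sin(p[2]); q=np.atleast_2d(np.float64(q))
    return np.c_[p[0]+c*q[:,0]-s*q[:,1],p[1]+s*q[:,0]+c*q[:,1],q[:,2]]
def lid(th,a,y,z):  # a from hinge to free edge, z out
    return [85-a*np.cos(th)+z*np.sin(th),y,111+a*np.sin(th)+z*np.cos(th)]
E
python3 - <<'E'
from h import *
import pickle
from scipy.optimize import least_squares as LS
a,b=pickle.load(open('i1.pkl','rb'))
T=np.array([[317,47],[354,305],[133,73],[168,331],[65,55],[105,350]])/3.077+[240,150]
S=np.array([[32,222],[137,422],[197,165],[308,350],[229,28],[375,218]])/3.333+[270,105]
# y: case -y end is far(+x world), +y end near robot
def pts(p,st):
    th=p[3]; r=lambda x,y:[x,y,110]
    if st=='T': L=[r(-85,-120),r(-85,120),r(85,-120),r(85,120),lid(th,170,-120,12),lid(th,170,120,12)]
    else: L=[r(-85,120),r(-85,-120),r(85,120),r(85,-120),lid(th,170,120,0),lid(th,170,-120,12)]
    return case(p,L)
f=lambda p:np.r_[proj(b,pts(p,'T'))-T,proj(a,pts(p,'S'))-S].ravel()
g=onz(b,[[320,212]],110)[0];print(g)
r=LS(f,[g[0],g[1],1.5,1.75],x_scale=[10,10,.1,.1]);print(r.x,r.cost);print(r.fun.reshape(-1,2).round(1))
p=r.x;np.save('p.npy',p)
print('edge',case(p,lid(p[3],170,0,12)),'hinge',case(p,[85,0,111]))
print('catches shut',case(p,[lid(0,145,-75,25),lid(0,145,75,25)]))
for n,px,z in[('can',(452,192),110),('jar',(452,237),85),('tape',(183,248),60),('block',(194,186),30)]:print(n,onz(b,[px],z))
E
```

```text
[547.16377041 -10.04518407 110.        ]
[549.92888227  -5.12534463   1.72801793   1.75109603] 15.718703003884496
[[-0.4 -1.6]
 [ 0.1  1. ]
 [-1.7 -1.6]
 [-1.1  1.3]
 [-0.7 -1.8]
 [-0.5  0.5]
 [-1.3 -0.9]
 [-1.5  0.7]
 [-1.7 -1.7]
 [ 0.4  0.3]
 [-1.3 -1.4]
 [-0.   0.7]]
edge [[529.99839166 120.5953     276.09240583]] hinge [[536.62003403  78.82627571 111.        ]]
catches shut [[633.39832251 -52.64221054 136.        ]
 [485.24840426 -76.12841332 136.        ]]
can [[ 609.05094506 -375.4503411   110.        ]]
jar [[ 484.4731242  -382.49502971   85.        ]]
tape [[439.93017733 376.72185744  60.        ]]
block [[620.09229528 357.49785042  30.        ]]
```

Fit is good (about 1–1.5 px, reach and heights plausible). The push direction is about (0.16, -0.99). I'll shut the gripper, rise, and cross over above the lid.

{"api": "carry_out", "payload": {"linear": [[0, 0, 35], [0, 0, 70], [0, 0, 105], [10, 20, 115], [24, 52, 118]], "turn": [[0, 0, 0], [0, 0, 0], [0, 0, 0], [0, 0, 0.06], [0, 0, 0.12]], "jaw": -1}}

```text
time: 0.52
tcp_pos: [259.6, -419.5, 351.3]
tcp_rot: [0.002, 0.958, 0.288, -0.0]
contact_force: [1.3, 0.7, 0.3]
grip_width: 25.3
gripper_force: 0.0
```

{"api": "carry_out", "payload": {"linear": [[14, 33, 0], [28, 66, 0], [42, 99, 0], [56, 132, 0], [70, 165, 0]], "turn": [[0, 0, 0.065], [0, 0, 0.13], [0, 0, 0.195], [0, 0, 0.26], [0, 0, 0.325]]}}

```text
time: 0.93
tcp_pos: [330.0, -250.4, 348.9]
tcp_rot: [-0.0, 0.898, 0.441, 0.0]
contact_force: [0.5, -0.3, -0.2]
grip_width: -0.3
gripper_force: 0.0
```

{"api": "carry_out", "payload": {"linear": [[14, 33, 0], [28, 66, 0], [42, 99, 0], [56, 132, 0], [70, 165, 0]], "turn": [[0, 0, 0.065], [0, 0, 0.13], [0, 0, 0.195], [0, 0, 0.26], [0, 0, 0.325]]}}

```text
time: 1.35
tcp_pos: [399.9, -85.3, 349.0]
tcp_rot: [-0.0, 0.814, 0.581, -0.0]
contact_force: [1.2, 0.5, 0.4]
grip_width: 0.3
gripper_force: 0.0
```

{"api": "carry_out", "payload": {"linear": [[14, 33, 0], [28, 66, 0], [42, 99, 0], [56, 132, 0], [70, 165, 0]], "turn": [[0, 0, 0.065], [0, 0, 0.13], [0, 0, 0.195], [0, 0, 0.26], [0, 0, 0.325]]}}

```text
time: 1.77
tcp_pos: [469.9, 79.8, 348.9]
tcp_rot: [-0.0, 0.709, 0.705, -0.0]
contact_force: [0.7, -0.3, -0.8]
grip_width: -0.1
gripper_force: 0.0
```

{"api": "carry_out", "payload": {"linear": [[12, 30, 0], [24, 60, 0], [40, 85, 0], [52, 95, -15], [52, 95, -50]], "turn": [[0, 0, 0.05], [0, 0, 0.1], [0, 0, 0.163], [0, 0, 0.163], [0, 0, 0.163]]}}

```text
time: 2.18
tcp_pos: [525.6, 176.1, 301.8]
tcp_rot: [0.002, 0.65, 0.76, 0.004]
contact_force: [-0.3, -0.5, -0.6]
grip_width: -0.3
gripper_force: 0.0
```

{"api": "carry_out", "payload": {"linear": [[0, 0, -30], [0, 0, -52], [0, 0, -54], [0, 0, -54]], "turn": [[0, 0, 0], [0, 0, 0], [0, 0, 0], [0, 0, 0]]}}

```text
time: 2.52
tcp_pos: [520.3, 172.7, 242.9]
tcp_rot: [-0.002, 0.651, 0.759, -0.002]
contact_force: [-0.4, -0.8, 0.5]
grip_width: 0.0
gripper_force: 0.0
```

{"api": "carry_out", "payload": {"linear": [[1, -6, 0], [2, -12, 0], [3, -18, 0], [3.5, -22, 0], [4, -25, 0]], "turn": [[0, 0, 0], [0, 0, 0], [0, 0, 0], [0, 0, 0], [0, 0, 0]]}}

```text
time: 2.93
tcp_pos: [526.6, 147.1, 246.7]
tcp_rot: [0.001, 0.651, 0.759, 0.001]
contact_force: [0.1, -0.5, -0.5]
grip_width: -0.1
gripper_force: 0.0
```

{"api": "carry_out", "payload": {"linear": [[0.5, -3, 0], [1, -6, 0], [1.4, -9, 0], [1.9, -12, 0], [2.4, -15, 0]], "turn": [[0, 0, 0], [0, 0, 0], [0, 0, 0], [0, 0, 0], [0, 0, 0]]}}

```text
time: 3.35
tcp_pos: [528.1, 132.8, 245.2]
tcp_rot: [-0.0, 0.651, 0.759, -0.0]
contact_force: [1.1, 3.2, 0.5]
grip_width: -0.0
gripper_force: 1.3
```

{"api": "carry_out", "payload": {"linear": [[0.5, -3, 0], [1, -6, 0], [1.4, -9, 0], [1.9, -12, 0], [2.4, -15, 0]], "turn": [[0, 0, 0], [0, 0, 0], [0, 0, 0], [0, 0, 0], [0, 0, 0]]}}

```text
time: 3.77
tcp_pos: [530.7, 117.8, 245.5]
tcp_rot: [0.0, 0.651, 0.759, 0.0]
contact_force: [-0.1, 1.9, 0.6]
grip_width: 0.0
gripper_force: 1.0
```

{"api": "carry_out", "payload": {"linear": [[0.7, -4.4, 0], [1.4, -8.9, 0], [2.1, -13.3, 0], [2.8, -17.8, 0], [3.5, -22.2, 0]], "turn": [[0, 0, 0], [0, 0, 0], [0, 0, 0], [0, 0, 0], [0, 0, 0]]}}

```text
time: 4.18
tcp_pos: [534.2, 95.2, 245.2]
tcp_rot: [-0.0, 0.651, 0.759, 0.0]
contact_force: [-0.5, 1.7, 0.9]
grip_width: 0.1
gripper_force: 0.9
```

{"api": "carry_out", "payload": {"linear": [[0.7, -4.4, 0], [1.4, -8.9, 0], [2.1, -13.3, 0], [2.8, -17.8, 0], [3.5, -22.2, 0]], "turn": [[0, 0, 0], [0, 0, 0], [0, 0, 0], [0, 0, 0], [0, 0, 0]]}}

```text
time: 4.6
tcp_pos: [537.5, 72.9, 244.8]
tcp_rot: [-0.0, 0.651, 0.759, -0.0]
contact_force: [-0.2, 1.5, -0.9]
grip_width: 0.0
gripper_force: 0.5
```

{"api": "carry_out", "payload": {"linear": [[0.7, -4.4, 0], [1.4, -8.9, 0], [2.1, -13.3, 0], [2.8, -17.8, 0], [3.5, -22.2, 0]], "turn": [[0, 0, 0], [0, 0, 0], [0, 0, 0], [0, 0, 0], [0, 0, 0]]}}

```text
time: 5.02
tcp_pos: [541.1, 50.7, 245.3]
tcp_rot: [0.0, 0.651, 0.759, -0.0]
contact_force: [-0.6, 1.3, -0.7]
grip_width: -0.3
gripper_force: 0.2
```

{"api": "carry_out", "payload": {"linear": [[0.5, -3, 0], [1, -6, 0], [1.4, -9, 0], [1.9, -12, 0], [2.4, -15, 0]], "turn": [[0, 0, 0], [0, 0, 0], [0, 0, 0], [0, 0, 0], [0, 0, 0]]}}

```text
time: 5.43
tcp_pos: [543.6, 36.0, 245.4]
tcp_rot: [0.0, 0.651, 0.759, -0.0]
contact_force: [0.3, 0.7, 0.0]
grip_width: -0.2
gripper_force: 0.1
```

Run:
```python
from h import *
s=snap('scene','s2.png')['frame'][70:270,230:430]
cv2.imwrite('pics/z2.png',cv2.resize(s,(600,600),interpolation=cv2.INTER_CUBIC));print(robot.read_state()['contact_force'])
```

```text
[0.1947437  0.11947241 0.65130594]
```

View pics/z2.png

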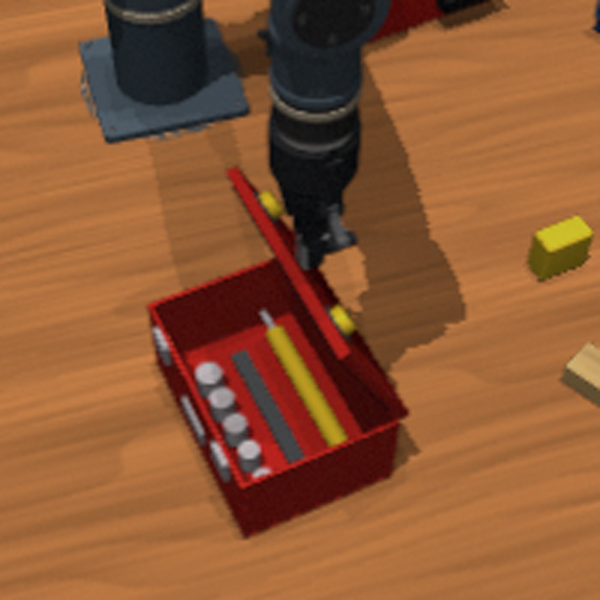

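The lid, with its top edge at about (290,260) in the crop, is past upright and the contact force has gone. I'll hold still and see whether it is falling.

{"api": "carry_out", "payload": {"linear": [[0, 0, 0], [0, 0, 0], [0, 0, 0], [0, 0, 0]], "turn": [[0, 0, 0], [0, 0, 0], [0, 0, 0], [0, 0, 0]]}}

```text
time: 5.82
tcp_pos: [543.5, 36.5, 245.3]
tcp_rot: [0.0, 0.651, 0.759, -0.0]
contact_force: [0.6, 0.5, -0.5]
grip_width: -0.2
gripper_force: 0.0
```

Run:
```python
from h import *
s=snap('scene','s3.png')['frame'];o=cv2.imread('pics/s2.png')
d=np.abs(s.astype(int)-o).max(2)>50
print(d.sum(),np.argwhere(d).mean(0) if d.any() else '',robot.read_state()['contact_force'])
```

```text
544 [165.49816176 328.65073529] [ 0.40593928  0.83230469 -0.04827573]
```

The lid is falling on its own. I'll withdraw the hand upward while it shuts.

{"api": "carry_out", "payload": {"linear": [[0, 8, 5], [0, 12, 15], [0, 12, 25], [0, 12, 35], [0, 12, 35]], "turn": [[0, 0, 0], [0, 0, 0], [0, 0, 0], [0, 0, 0], [0, 0, 0]]}}

```text
time: 6.28
tcp_pos: [544.6, 48.7, 283.5]
tcp_rot: [0.002, 0.651, 0.759, 0.002]
contact_force: [1.0, -0.5, 0.1]
grip_width: 0.4
gripper_force: 0.0
```

{"api": "carry_out", "payload": {"linear": [[0, 0, 0], [0, 0, 0], [0, 0, 0], [0, 0, 0], [0, 0, 0]], "turn": [[0, 0, 0], [0, 0, 0], [0, 0, 0], [0, 0, 0], [0, 0, 0]]}}

```text
time: 6.7
tcp_pos: [543.2, 48.3, 279.6]
tcp_rot: [-0.001, 0.651, 0.759, -0.0]
contact_force: [-0.1, 0.0, -0.5]
grip_width: -0.2
gripper_force: 0.0
```

Run:
```python
from h import *
import pickle
a=snap('scene','s4.png');b=snap('top','t4.png');pickle.dump((a,b),open('i4.pkl','wb'))
s=a['frame'][120:270,260:410];t=b['frame'][150:300,240:390]
cv2.imwrite('pics/z4.png',np.hstack([cv2.resize(x,(400,400),interpolation=cv2.INTER_CUBIC) for x in(t,s)]))
p=np.load('p.npy')
c=case(p,[lid(0,145,-75,24),lid(0,145,75,24)])
for i,n in((a,'s'),(b,'t')):
    h=cv2.cvtColor(i['frame'],cv2.COLOR_BGR2HSV);m=cv2.inRange(h,(22,120,70),(35,255,255))
    print(n,proj(i,c).round(1))
    _,_,st,ce=cv2.connectedComponentsWithStats(m)
    for S,C in zip(st[1:],ce[1:]):
        if S[4]>15:print(S,C.round(1),onz(i,[C],135)[0].round(1))
```

```text
s [[310.9 212.1]
 [290.6 173.7]]
[406 142  22  21 296] [416.3 152. ] [512.3 325.4 135. ]
[286 171  10   9  67] [290.9 174.8] [489.6 -76.5 135. ]
[307 209  10  10  77] [311.4 213.1] [636.8 -52.2 135. ]
t [[336.4 180. ]
 [344.3 235. ]]
[331 175  11  11  88] [336.3 180.2] [632.7 -52.2 135. ]
[339 230  11  11  91] [344.2 235.2] [484.8 -75.7 135. ]
[172 242  26  14 294] [184.2 248.5] [440.7 354.7 135. ]
```

View pics/z4.png

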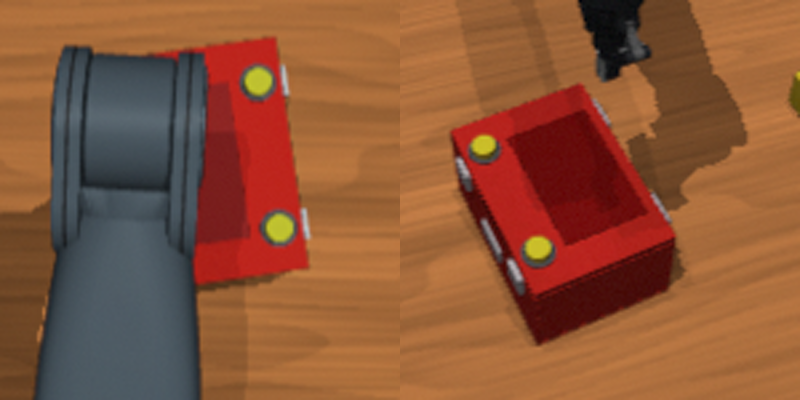

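The lid is shut, with both yellow caps in view: top crop (258,82) and (280,228). Both views match the predicted positions. On to catch A at (634,-52).

{"api": "carry_out", "payload": {"linear": [[20, -22, -10], [42, -46, -30], [64, -70, -60], [82, -90, -90], [91, -100, -110]], "turn": [[0, 0, 0], [0, 0, 0], [0, 0, 0], [0, 0, 0], [0, 0, 0]]}}

```text
time: 7.22
tcp_pos: [635.1, -54.3, 166.5]
tcp_rot: [-0.001, 0.652, 0.758, -0.001]
contact_force: [0.2, -0.1, -0.1]
grip_width: -0.3
gripper_force: 0.0
```

{"api": "carry_out", "payload": {"linear": [[0, 0, -5], [0, 0, -10], [0, 0, -14], [0, 0, -17], [0, 0, -20]], "turn": [[0, 0, 0], [0, 0, 0], [0, 0, 0], [0, 0, 0], [0, 0, 0]]}}

```text
time: 7.63
tcp_pos: [635.1, -50.8, 152.5]
tcp_rot: [0.001, 0.651, 0.759, 0.001]
contact_force: [-1.2, -0.2, -0.3]
grip_width: -0.3
gripper_force: 0.0
```

{"api": "carry_out", "payload": {"linear": [[0, 0, -2], [0, 0, -4], [0, 0, -6], [0, 0, -8], [0, 0, -10]], "turn": [[0, 0, 0], [0, 0, 0], [0, 0, 0], [0, 0, 0], [0, 0, 0]]}}

```text
time: 8.05
tcp_pos: [634.6, -51.6, 140.4]
tcp_rot: [0.0, 0.651, 0.759, 0.0]
contact_force: [0.5, 1.0, -0.1]
grip_width: 0.0
gripper_force: 0.0
```

{"api": "carry_out", "payload": {"linear": [[0, 0, -1], [0, 0, -2], [0, 0, -3], [0, 0, -4], [0, 0, -5]], "turn": [[0, 0, 0], [0, 0, 0], [0, 0, 0], [0, 0, 0], [0, 0, 0]]}}

```text
time: 8.47
tcp_pos: [634.5, -51.7, 135.3]
tcp_rot: [0.0, 0.651, 0.759, 0.0]
contact_force: [-0.6, 0.1, 4.4]
grip_width: -0.3
gripper_force: 3.0
```

{"api": "carry_out", "payload": {"linear": [[0, 0, -1], [0, 0, -2], [0, 0, -3], [0, 0, -4], [0, 0, -4]], "turn": [[0, 0, 0], [0, 0, 0], [0, 0, 0], [0, 0, 0], [0, 0, 0]]}}

```text
time: 8.88
tcp_pos: [634.6, -51.7, 133.0]
tcp_rot: [0.001, 0.651, 0.759, 0.0]
contact_force: [-2.4, 0.5, 5.5]
grip_width: -0.3
gripper_force: 2.6
```

{"api": "carry_out", "payload": {"linear": [[0, 0, -1], [0, 0, -2], [0, 0, -3], [0, 0, -4], [0, 0, -4]], "turn": [[0, 0, 0], [0, 0, 0], [0, 0, 0], [0, 0, 0], [0, 0, 0]]}}

```text
time: 9.3
tcp_pos: [634.6, -51.7, 129.0]
tcp_rot: [0.001, 0.651, 0.759, 0.0]
contact_force: [-0.9, 0.1, 4.6]
grip_width: 0.1
gripper_force: 2.6
```

{"api": "carry_out", "payload": {"linear": [[0, 0, -0.5], [0, 0, -1], [0, 0, -1.5], [0, 0, -2], [0, 0, -2]], "turn": [[0, 0, 0], [0, 0, 0], [0, 0, 0], [0, 0, 0], [0, 0, 0]]}}

```text
time: 9.72
tcp_pos: [634.6, -51.7, 127.1]
tcp_rot: [0.001, 0.651, 0.759, 0.0]
contact_force: [-1.8, 0.7, 5.4]
grip_width: -0.2
gripper_force: 2.8
```

{"api": "carry_out", "payload": {"linear": [[0, 0, -0.4], [0, 0, -0.8], [0, 0, -1.2], [0, 0, -1.2]], "turn": [[0, 0, 0], [0, 0, 0], [0, 0, 0], [0, 0, 0]]}}

```text
time: 10.05
tcp_pos: [634.6, -51.7, 126.1]
tcp_rot: [0.001, 0.651, 0.759, 0.0]
contact_force: [-3.5, -0.7, 5.6]
grip_width: -0.2
gripper_force: 3.0
```

{"api": "carry_out", "payload": {"linear": [[0, 0, -0.3], [0, 0, -0.5], [0, 0, -0.5]], "turn": [[0, 0, 0], [0, 0, 0], [0, 0, 0]]}}

```text
time: 10.3
tcp_pos: [634.6, -51.7, 126.0]
tcp_rot: [0.001, 0.651, 0.759, 0.0]
contact_force: [-3.2, 0.4, 8.0]
grip_width: 0.1
gripper_force: 3.7
```

{"api": "carry_out", "payload": {"linear": [[0, 0, -0.3], [0, 0, -0.6], [0, 0, -0.6]], "turn": [[0, 0, 0], [0, 0, 0], [0, 0, 0]]}}

```text
time: 10.55
tcp_pos: [634.6, -51.7, 126.0]
tcp_rot: [0.001, 0.651, 0.759, 0.0]
contact_force: [-3.1, 0.8, 9.6]
grip_width: -0.1
gripper_force: 4.5
```

{"api": "carry_out", "payload": {"linear": [[0, 0, -0.3], [0, 0, -0.5], [0, 0, -0.5]], "turn": [[0, 0, 0], [0, 0, 0], [0, 0, 0]]}}

```text
time: 10.8
tcp_pos: [634.6, -51.7, 126.0]
tcp_rot: [0.001, 0.651, 0.759, 0.001]
contact_force: [-4.7, 0.8, 9.9]
grip_width: -0.0
gripper_force: 5.2
```

{"api": "carry_out", "payload": {"linear": [[0, 0, -0.5], [0, 0, -1], [0, 0, -1.5], [0, 0, -1.5], [0, 0, -1.5]], "turn": [[0, 0, 0], [0, 0, 0], [0, 0, 0], [0, 0, 0], [0, 0, 0]]}}

```text
time: 11.22
tcp_pos: [634.7, -51.7, 126.0]
tcp_rot: [0.002, 0.651, 0.759, 0.001]
contact_force: [-5.6, 1.3, 14.3]
grip_width: 0.0
gripper_force: 7.2
```

{"api": "carry_out", "payload": {"linear": [[0, 0, 0], [0, 0, 0], [0, 0, 0], [0, 0, 0], [0, 0, 0]], "turn": [[0, 0, 0], [0, 0, 0], [0, 0, 0], [0, 0, 0], [0, 0, 0]]}}

```text
time: 11.63
tcp_pos: [634.7, -51.7, 125.9]
tcp_rot: [0.002, 0.651, 0.759, 0.001]
contact_force: [-5.7, 0.6, 14.3]
grip_width: 0.1
gripper_force: 7.2
```

{"api": "carry_out", "payload": {"linear": [[0, 0, 0], [0, 0, 0], [0, 0, 0], [0, 0, 0], [0, 0, 0]], "turn": [[0, 0, 0], [0, 0, 0], [0, 0, 0], [0, 0, 0], [0, 0, 0]]}}

```text
time: 12.05
tcp_pos: [634.6, -51.7, 125.9]
tcp_rot: [0.002, 0.651, 0.759, 0.001]
contact_force: [-5.4, 1.2, 14.6]
grip_width: -0.1
gripper_force: 7.2
```

{"api": "carry_out", "payload": {"linear": [[0, 0, 3], [0, 0, 10], [0, 0, 20], [0, 0, 32], [0, 0, 40]], "turn": [[0, 0, 0], [0, 0, 0], [0, 0, 0], [0, 0, 0], [0, 0, 0]]}}

```text
time: 12.47
tcp_pos: [635.0, -51.8, 162.7]
tcp_rot: [0.001, 0.651, 0.759, 0.0]
contact_force: [0.4, -0.2, 0.7]
grip_width: 0.3
gripper_force: 0.0
```

{"api": "carry_out", "payload": {"linear": [[-35, -5, 0], [-70, -11, 0], [-105, -17, 0], [-135, -22, 0], [-147, -24, 0]], "turn": [[0, 0, 0], [0, 0, 0], [0, 0, 0], [0, 0, 0], [0, 0, 0]]}}

```text
time: 12.88
tcp_pos: [484.2, -75.8, 161.6]
tcp_rot: [-0.001, 0.651, 0.759, -0.001]
contact_force: [0.1, 0.1, -0.0]
grip_width: 0.3
gripper_force: 0.0
```

{"api": "carry_out", "payload": {"linear": [[0, 0, -6], [0, 0, -10], [0, 0, -13], [0, 0, -15], [0, 0, -15]], "turn": [[0, 0, 0], [0, 0, 0], [0, 0, 0], [0, 0, 0], [0, 0, 0]]}}

```text
time: 13.3
tcp_pos: [487.8, -75.4, 145.1]
tcp_rot: [-0.001, 0.651, 0.759, -0.0]
contact_force: [0.9, 0.4, 1.1]
grip_width: -0.2
gripper_force: 0.0
```

Catch A is set: it took 14.3 N for over 0.8 s and stayed in. Now catch B, the same way.

{"api": "carry_out", "payload": {"linear": [[0, 0, -2], [0, 0, -4], [0, 0, -6], [0, 0, -7], [0, 0, -8]], "turn": [[0, 0, 0], [0, 0, 0], [0, 0, 0], [0, 0, 0], [0, 0, 0]]}}

```text
time: 13.72
tcp_pos: [487.5, -75.6, 137.8]
tcp_rot: [-0.0, 0.651, 0.759, -0.0]
contact_force: [0.9, -0.6, -0.8]
grip_width: 0.1
gripper_force: 0.0
```

{"api": "carry_out", "payload": {"linear": [[0, 0, -1], [0, 0, -2], [0, 0, -3], [0, 0, -4], [0, 0, -5]], "turn": [[0, 0, 0], [0, 0, 0], [0, 0, 0], [0, 0, 0], [0, 0, 0]]}}

```text
time: 14.13
tcp_pos: [487.6, -75.7, 134.4]
tcp_rot: [0.0, 0.651, 0.759, 0.0]
contact_force: [-1.9, 1.3, 6.2]
grip_width: 0.1
gripper_force: 3.0
```

{"api": "carry_out", "payload": {"linear": [[0, 0, -1], [0, 0, -2], [0, 0, -3], [0, 0, -4], [0, 0, -4]], "turn": [[0, 0, 0], [0, 0, 0], [0, 0, 0], [0, 0, 0], [0, 0, 0]]}}

```text
time: 14.55
tcp_pos: [487.6, -75.7, 130.4]
tcp_rot: [0.001, 0.651, 0.759, 0.0]
contact_force: [-2.0, 1.2, 5.4]
grip_width: -0.5
gripper_force: 2.5
```

{"api": "carry_out", "payload": {"linear": [[0, 0, -1], [0, 0, -2], [0, 0, -3], [0, 0, -3.5], [0, 0, -4]], "turn": [[0, 0, 0], [0, 0, 0], [0, 0, 0], [0, 0, 0], [0, 0, 0]]}}

```text
time: 14.97
tcp_pos: [487.6, -75.7, 126.5]
tcp_rot: [0.001, 0.651, 0.759, 0.0]
contact_force: [-2.5, 1.1, 5.8]
grip_width: -0.0
gripper_force: 3.0
```

{"api": "carry_out", "payload": {"linear": [[0, 0, -0.4], [0, 0, -0.8], [0, 0, -1.2], [0, 0, -1.2]], "turn": [[0, 0, 0], [0, 0, 0], [0, 0, 0], [0, 0, 0]]}}

```text
time: 15.3
tcp_pos: [487.6, -75.7, 126.0]
tcp_rot: [0.001, 0.651, 0.759, 0.0]
contact_force: [-3.3, 0.9, 7.4]
grip_width: -0.1
gripper_force: 4.2
```

{"api": "carry_out", "payload": {"linear": [[0, 0, -0.5], [0, 0, -1], [0, 0, -1.5], [0, 0, -1.5], [0, 0, -1.5]], "turn": [[0, 0, 0], [0, 0, 0], [0, 0, 0], [0, 0, 0], [0, 0, 0]]}}

```text
time: 15.72
tcp_pos: [487.6, -75.7, 125.9]
tcp_rot: [0.001, 0.651, 0.759, 0.0]
contact_force: [-5.9, 2.0, 13.6]
grip_width: -0.4
gripper_force: 6.8
```

{"api": "carry_out", "payload": {"linear": [[0, 0, -0.2], [0, 0, -0.2], [0, 0, -0.2], [0, 0, -0.2], [0, 0, -0.2]], "turn": [[0, 0, 0], [0, 0, 0], [0, 0, 0], [0, 0, 0], [0, 0, 0]]}}

```text
time: 16.13
tcp_pos: [487.6, -75.7, 125.9]
tcp_rot: [0.001, 0.651, 0.759, 0.0]
contact_force: [-5.0, 1.4, 14.1]
grip_width: -0.0
gripper_force: 7.2
```

{"api": "carry_out", "payload": {"linear": [[0, 0, 0], [0, 0, 0], [0, 0, 0], [0, 0, 0], [0, 0, 0]], "turn": [[0, 0, 0], [0, 0, 0], [0, 0, 0], [0, 0, 0], [0, 0, 0]]}}

```text
time: 16.55
tcp_pos: [487.6, -75.7, 125.9]
tcp_rot: [0.001, 0.651, 0.759, 0.0]
contact_force: [-6.0, 1.3, 13.3]
grip_width: 0.1
gripper_force: 7.2
```

{"api": "carry_out", "payload": {"linear": [[0, 0, 3], [0, 0, 10], [0, 0, 25], [0, 0, 50], [0, 0, 80]], "turn": [[0, 0, 0], [0, 0, 0], [0, 0, 0], [0, 0, 0], [0, 0, 0]]}}

```text
time: 16.97
tcp_pos: [486.0, -75.3, 200.6]
tcp_rot: [-0.002, 0.651, 0.759, -0.001]
contact_force: [1.1, -0.0, -0.2]
grip_width: -0.2
gripper_force: 0.0
```

{"api": "carry_out", "payload": {"linear": [[-30, -15, 20], [-60, -30, 40], [-90, -50, 60], [-110, -60, 70], [-110, -60, 70]], "turn": [[0, 0, 0], [0, 0, 0], [0, 0, 0], [0, 0, 0], [0, 0, 0]]}}

```text
time: 17.38
tcp_pos: [376.0, -137.7, 275.8]
tcp_rot: [0.003, 0.652, 0.758, -0.0]
contact_force: [1.0, -0.4, 0.3]
grip_width: -0.4
gripper_force: 0.0
```

Run:
```python
from h import *
s=snap('scene','s5.png')['frame'];t=snap('top','t5.png')['frame']
cv2.imwrite('pics/z5.png',np.hstack([cv2.resize(t[140:300,160:480],(400,200)),cv2.resize(s[100:280,180:480],(400,200))]))
print(robot.read_state()['contact_force'])
```

```text
[0.67405087 0.06087414 0.03932892]
```

View pics/z5.png

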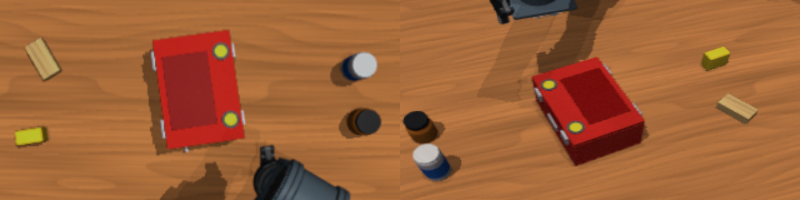

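The picture shows the lid shut, both catches in at crop (220,50) and (231,119), and the jar, can, tape and block where they were. The hand is clear of everything.

```bash
python3 -c "
from bench import robot
print(robot.close_job())"
```

```text
the job is handed in; nothing more can be done
None
```

The case is shut: the lid swung down by its own weight, catches A then B were each pressed to the stop and held at about 14 N, the other items were not touched, and the job is handed in at about 17.5 s.

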